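# Lock the niche gate with its T-toggle

## Robot

A 6-joint arm with a two-finger parallel gripper is mounted at the origin on the work surface. World frame = base frame: x ahead of the robot, y to its left, z up, the work surface at z = 0. Lengths are in m, angles in rad, forces in N, time in s.
With the tool pointing down it reaches from about 0.25 to 0.775 m from the base axis. Payload 4 kg.
Tool frame: the origin (TCP) lies midway between the tips of the shut fingers; the grasp point (between the pads) lies 19 mm behind it; z points along the fingers, y is the direction in which the jaws open and shut (so a half turn about z gives the same grasp; the last joint's range is limited). The gripper opens to 94 mm and grips with 3 to 60 N. Pads are 16 mm wide; open, the fingers measure 119 mm over their backs; the gripper's body (75 mm by 177 mm) begins 78 mm behind the grasp point.
Start: joints at [-0.103, 0.087, 1.371, -0, 1.684, -0.103], TCP at [0.55, -0, 0.206] pointing down, gripper open.
Joint ranges: [-3.1, 3.1], [-0.76, 2.03], [0.27, 2.55], [-1.08, 4.22], [0.17, 2.65], [-2.57, 2.57]. Speed limits (rad/s): [2.79, 2.79, 3.14, 3.14, 3.14, 3.14].

## Interface

Orientations are given as [roll, pitch, yaw] about the fixed x, y, z axes, in that order (R = Rz(yaw) Ry(pitch) Rx(roll)).
In Python, from bench import robot, cams gives the robot as it stands.
- The arm moves only by the tool step_arm, never from a script. Its argument "plan" is a list that holds one entry, the list of rows, each a list of 5 numbers: the shift along the world's x, y, z in mm, then the turn about the world's z in rad, then the opening in per cent of the stroke, from 0 (shut) to 100 (fully open). In form: [[[tx, ty, tz, turn, fingers], ...]]. A call has 1 to 8 rows; each row is the pose to reach, as a shift and turn from the pose commanded when the call began; what a row does not reach only later rows make up. A row lasts 1/12 s, in which the tool goes at most 41.7 mm and 7.16 degrees, less where a joint would pass 70% of its speed; a pose out of reach is approached as far as the arm can. A call with a gripper value outside its range is refused whole. The fingers move at their own pace and stop on an object; the grip force is fixed at half the most. Time passes only in rows, so rows that repeat a pose let the fingers close. It gives the time, the measured TCP pose, the force and the opening at its end, in the units of the state.
- robot.get_obs(): the state, without advancing time (a new reading comes with each control period).
- cams.snapshot(name): name is "scene" or "side" or "wrist"; returns a dict with "frame" (384x512x3 uint8, red, green, blue), "camera_matrix" (3x3 intrinsics, pixels), "origin" and "attitude" of the camera in the world; the wrist camera has in their place "T_tool_cam" (4x4, takes a point from camera to tool coordinates, whose origin is the TCP and whose axes are the flange's). Camera axes: x right, y down, z forward; pixel columns grow to the right and rows downward; lengths in m; the calibration is good to about 2 mm. A picture is of the moment at which its call begins: read the wrist's pose just before it. There is no depth.
- robot.close_job(): hands the job in, once; it reports no verdict.
The state is a dict: "time": time; "joint_positions": joint angles; "qvel": joint speeds; "joint_torque": joint torques, N m; "tool_pos": TCP position; "ee_rot": TCP orientation; "wrist_force": force on the tool from outside, world axes, zero at the start; "wrist_torque": the same for the moment, N m; "width": finger opening in m.
Only numpy, scipy, OpenCV 4.12 (cv2) and the standard library are available. Lean on these libraries where they do the work, as an engineer would, in place of code of your own. Each camera call takes 0.05 s, during which the arm holds its last target. There are 200 camera calls.

## Task

Swing the iron gate of the storage niche fully shut so that the slot in its hasp lies over the slot in the keeper, then lock it with the one T-toggle from the rack that fits: lower it through both slots, turn it a quarter turn so that its crossbar lies across the slots underneath, and let go with its collar resting on the hasp. Leave the other two toggles hanging on the rack, and do not disturb the silver lid, the dial ring or the two screwdrivers.

Things in the scene. Friction and masses are not known exactly. Their poses are not given: they have to be found in the camera images.
- keeper_slot (a point): Slot centre at the upper face (150 mm high) of the keeper, a bright steel plate 6 mm thick, 40 mm wide (y), standing out level from the near stone pier, free below. Slot 44 mm long along x, 14 mm wide along y. x runs along the shut gate to its hinge line, 270 mm off; -y out to the front where the gate swings; z up. The pier (148 mm high) begins 46 mm off in -x; back wall (235 mm) 198 mm off in +y.
- gate (a joint): Angle of the black wrought-iron gate about its upright hinge, rad: 0 fully shut on its stop, growing as it swings out to the front (anticlockwise seen from above); starts at 0.45 to 0.7. Friction about 0.08 N m: it stays where it is left; a newton or so on its front pushes it shut.
- gate_stile (a point): Top centre of the gate's free upright (12 mm square iron), 150 mm high, 229 mm from the hinge line. The gate leaf stands 20 to 150 mm above the bench and is 12 mm thick, with a flat rail along its top (138 to 150 mm high, 10 mm thick). x runs along the gate to its hinge, -y out of its front.
- hasp_slot (a point): Slot centre at the upper face (158 mm high) of the gate's hasp, 270 mm from the hinge line: a black iron plate 71 x 40 x 6 mm, level on top of the free upright. Slot as in the keeper: 44 mm along x, 14 mm along y. x runs along the gate to its hinge. With the gate shut it lies 2 mm above the keeper, slots in line; from hasp top to keeper underside is 14 mm.
- toggle_a_grip (a point): Blued steel T-toggle, 80 g; crossbar 36 mm long; 28 mm of shank between collar and crossbar. Point: centre of its flat thumb-piece (10 mm thick in x, 30 wide in y, from 18 mm below to 19 mm above), 30 mm above the underside of the collar (24 mm diameter, 5 thick). Shank 10 mm round; crossbar a 10 mm round bar along y, square across the shank's lower end. z up.
- toggle_b_grip (a point): T-toggle like toggle_a (same point and axes), but crossbar 54 mm long; 28 mm of shank between collar and crossbar. The three look alike but for crossbar and shank; their places on the rack vary.
- toggle_c_grip (a point): Like toggle_a (same point and axes), crossbar 36 mm long, but only 8 mm of shank between collar and crossbar.
- rack: Rack fixed to the bench: pale wooden foot 70 x 270 x 14 mm, two posts, two brass strips 4 mm thick and 5 mm wide along y with a 14 mm gap, top at 90 mm. The toggles hang in the gap by their collars, 70 mm apart, crossbars along the strips below; they lift straight up out of it. Origin under the middle of the foot.
- lid: Silver lid of a singing-bird box, 70 x 100 x 12 mm with a blue oval, lying on the bench; leave it alone. Origin at its underside.
- dial_ring: Tortoiseshell dial ring, 60 mm in diameter, 6 mm thick, lying on the bench; leave it alone. Origin at its underside.
- driver_big: Screwdriver 170 mm long, blued blade, dark wooden handle, lying on the bench; leave it alone.
- driver_small: Screwdriver 140 mm long, blued blade, brass handle, lying on the bench; leave it alone.
Not all that is in view belongs to the job. What is shaped like the part that bears toggle_a_grip but orange or turquoise is not meant.

How it is judged:
On the way, in this order (a step that is already met when the one before it is completed fails the run):
1. the gate is shut (value of joint gate below 0.03 rad), for 0.2 s.
2. the fitting toggle's crossbar has passed down through both slots of the shut gate (value of joint gate below 0.03 rad and horizontal distance between toggle_a_grip and keeper_slot below 0.012 m and z of toggle_a_grip in the frame of keeper_slot below 0.045 m), for 0.1 s.
At the end, for the whole second after the job is handed in: Gate shut (under 0.03 rad); toggle_a upright (0.2 rad), within 12 mm of the keeper slot, collar on the hasp (grip point 34 to 42 mm above keeper), crossbar at least 1.2 rad from the slots' direction; toggles b and c on the rack (grip 114 to 126 mm high, within 115 mm of its middle) (value of joint gate below 0.03 rad and horizontal distance between toggle_a_grip and keeper_slot below 0.012 m and z of toggle_a_grip in the frame of keeper_slot between 0.034 and 0.042 m and angle between toggle_a_grip's own z axis and vertical below 0.2 rad and angle between the y axis of toggle_a_grip and the x axis of keeper_slot, either way round above 1.2 rad and z of toggle_b_grip in the frame of rack between 0.114 and 0.126 m and horizontal distance between each of toggle_b_grip, toggle_c_grip and rack below 0.115 m and z of toggle_c_grip in the frame of rack between 0.114 and 0.126 m); the robot touches nothing.
It fails at once if the silver lid is pushed more than 20 mm (distance of lid from where it was at the start of the episode above 0.02 m).
It fails at once if the dial ring is pushed more than 20 mm (distance of dial_ring from where it was at the start of the episode above 0.02 m).
It fails at once if a screwdriver is pushed more than 20 mm (distance of any of driver_big, driver_small from where it was at the start of the episode above 0.02 m).
It also fails if it takes over 67 s, if anything falls off the work surface, if the arm or the gripper's body presses on something with over 40 N, if the wrist force passes 120 N, or if a joint passes its speed limit or range.

## Working session

There is one attempt and no reset: what is moved stays moved. The work goes in short steps, Python scripts to look and compute and a tool call to move; the robot and the scene stay as the last step left them, time stands still between calls to the robot, and variables do not carry over. Pictures are saved under pics/ and viewed, about 8 in all and at most 12, crops included, and the job is handed in when it is done.

Besides the shell and the picture viewer there is one more tool, called as name(argument=value, ...), one argument or row to a line, values as JSON. step_arm: Moves the arm, as the interface text tells. Its arguments: {"type":"object","properties":{"plan":{"type":"array"}},"required":["plan"]}

```bash
mkdir -p pics
cat > h.py <<'E'
import numpy as np, cv2
from bench import robot, cams
from scipy.spatial.transform import Rotation as R
def snap(n,f=None):
    o=robot.get_obs(); s=cams.snapshot(n)
    if f: cv2.imwrite('pics/'+f,s['frame'][:,:,::-1])
    K=np.array(s['camera_matrix'])
    if n=='wrist':
        T=np.eye(4); 
        r=np.array(o['ee_rot']); T[:3,:3]=R.from_euler('xyz',r).as_matrix() if r.size==3 else (r if r.shape==(3,3) else R.from_quat(r).as_matrix())
        T[:3,3]=o['tool_pos']; C=T@np.array(s['T_tool_cam']); A=C[:3,:3]; p=C[:3,3]
    else:
        A=np.array(s['attitude'],float); A=A if A.shape==(3,3) else R.from_euler('xyz',A).as_matrix(); p=np.array(s['origin'])
    return s['frame'],K,A,p
def onz(K,A,p,uv,z):
    d=A@np.linalg.inv(K)@np.array([uv[0],uv[1],1.]); return p+d*(z-p[2])/d[2]
def proj(K,A,p,X):
    c=K@(A.T@(np.array(X)-p)); return c[:2]/c[2]
E
python3 - <<'E'
from h import *
print(robot.get_obs())
ims=[]
for n in ['scene','side','wrist']:
    f,K,A,p=snap(n,n+'0.png'); print(n,K.tolist(),A.round(4).tolist(),p); ims.append(f)
    np.savez(n+'0.npz',K=K,A=A,p=p)
print(cams.snapshot('scene')['attitude'])
E
```

```text
{'time': 0.0, 'joint_positions': array([-1.03065149e-01,  8.79405615e-02,  1.37224743e+00,  3.17775248e-05,
        1.68353348e+00, -1.03128130e-01]), 'qvel': array([-0.00182841, -0.0004095 ,  0.00079   , -0.00104699, -0.00048554,
        0.00199032]), 'joint_torque': array([ 1.28542815e-03, -3.40182602e+01, -3.02423716e+01,  7.18220207e-02,
        3.29729996e-02, -1.13141955e-04]), 'tool_pos': array([5.49473387e-01, 8.01478973e-05, 2.04315493e-01]), 'ee_rot': array([-3.13947841e+00, -2.50566537e-04,  1.57086258e+00]), 'wrist_force': array([-0.28929226, -0.16775797,  0.10259056]), 'wrist_torque': array([ 0.00935235, -0.0225125 , -0.00089579]), 'width': 0.0938442052238386}
scene [[356.30216111266697, 0.0, 249.24765505629165], [0.0, 356.30216111266697, 197.74243691434322], [0.0, 0.0, 1.0]] [[0.7328, 0.5026, -0.4587], [0.6805, -0.5404, 0.4949], [0.0009, -0.6748, -0.738]] [ 0.96533493 -0.49946515  0.76674552]
side [[419.33197738964896, 0.0, 255.14574719720977], [0.0, 419.33197738964896, 185.74665187748732], [0.0, 0.0, 1.0]] [[0.8565, -0.3265, 0.3997], [-0.5158, -0.5175, 0.6827], [-0.0161, -0.791, -0.6116]] [ 0.17965507 -0.72803673  0.72428222]
wrist [[268.05992649965674, 0.0, 258.4970989911297], [0.0, 268.05992649965674, 194.69424799141174], [0.0, 0.0, 1.0]] [[1.0, 0.0017, -0.0021], [0.001, -0.9632, -0.2686], [-0.0025, 0.2686, -0.9632]] [0.55008804 0.07770247 0.38423539]
[-2.40090537e+00 -8.89427178e-04  7.48386132e-01]
```

View pics/scene0.png

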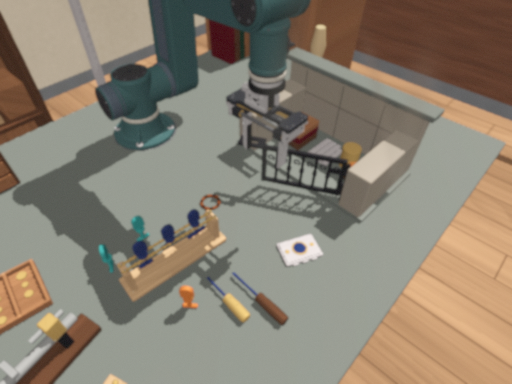

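View pics/side0.png

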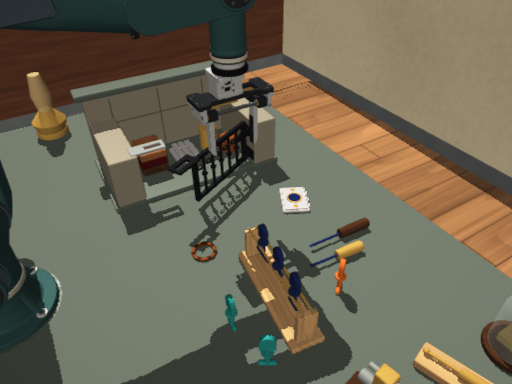

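The scene shows the rack with three blued toggles (scene px ≈(140,248), (168,233), (194,217)). The gate stands open (scene, stile ≈(263,160)) and the keeper is on the left pier (side ≈(147,148)). Next I'll look at enlarged crops.

Run:
```python
import cv2,numpy as np
s=cv2.imread('pics/scene0.png'); d=cv2.imread('pics/side0.png')
c=lambda im,x,y,w,h:cv2.resize(im[y:y+h,x:x+w],(400,300),interpolation=cv2.INTER_CUBIC)
cv2.imwrite('pics/c1.png',np.vstack([np.hstack([c(s,230,110,133,100),c(s,100,190,133,100)]),np.hstack([c(d,110,110,160,120),c(d,210,215,133,100)])]))
```

```text
(no output)
```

View pics/c1.png

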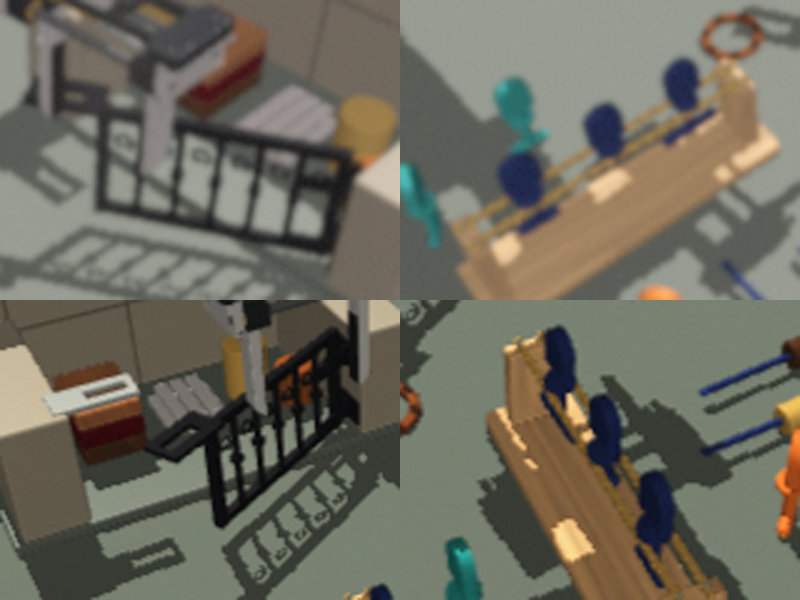

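View pics/wrist0.png

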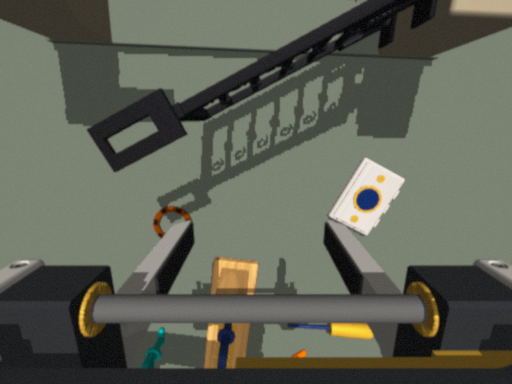

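Run:
```python
from h import *
L=lambda n:[np.load(n+'0.npz')[k] for k in 'KAp']
S,D,W=L('scene'),L('side'),L('wrist')
print('hasp',onz(*W,(137,131),.158),onz(*D,(183.6,164),.158),'slot ends W',onz(*W,(110,144),.158),onz(*W,(160,121),.158))
print('gate rail W',onz(*W,(182,113),.15),onz(*W,(400,0),.15))
print('keeper D',onz(*D,(150,147),.15))
for a,b in [((263.3,235),(194,217.7)),((278.3,259.3),(168,233.3)),((295,284),(140,249.3))]:
    print('tog',onz(*D,a,.12),onz(*S,b,.12))
print('lid',onz(*W,(367,198),.012),onz(*D,(294,200),.012),'ring',onz(*D,(204,251),.006), 'drv',onz(*D,(310,246),.005),onz(*D,(369,222),.01),onz(*D,(311,264),.005),onz(*D,(364,247),.01))
print('tq',onz(*D,(268,345),.03),onz(*D,(230,310),.03),'or',onz(*D,(340,275),.03))
```

```text
hasp [0.44958364 0.06883859 0.158     ] [0.44939703 0.0673374  0.158     ] slot ends W [0.42578151 0.05826289 0.158     ] [0.46929649 0.07679118 0.158     ]
gate rail W [0.48549368 0.08323273 0.15      ] [0.65603774 0.16486992 0.15      ]
keeper D [0.41076069 0.19585694 0.15      ]
tog [ 0.50373396 -0.20340627  0.12      ] [ 0.511778   -0.20011468  0.12      ]
tog [ 0.49313948 -0.27477921  0.12      ] [ 0.50318602 -0.26997909  0.12      ]
tog [ 0.48585785 -0.34020332  0.12      ] [ 0.49288629 -0.33846426  0.12      ]
lid [ 0.70606365 -0.03078695  0.012     ] [ 0.70047526 -0.04095216  0.012     ] ring [ 0.41925607 -0.07602887  0.006     ] drv [ 0.63931328 -0.19314645  0.005     ] [ 0.8100857  -0.20832499  0.01      ] [ 0.60748205 -0.23917237  0.005     ] [ 0.74061548 -0.26582263  0.01      ]
tq [ 0.40940529 -0.37012252  0.03      ] [ 0.38636831 -0.26765208  0.03      ] or [ 0.62600215 -0.31298936  0.03      ]
```

The measurements agree: hasp at (0.449, 0.068), hinge near (0.695, 0.18), gate at about 0.48 rad. I'll close the fingers, come down in front of the rail and push in +y.

step_arm(
  plan=[
    [[-40,-15,0,0,0],[-50,-15,-30,0,0],[-50,-15,-70,0,0],[-50,-15,-70,0,0],[-50,15,-70,0,0],[-50,45,-70,0,0],[-50,75,-70,0,0],[-50,100,-70,0,0]],
  ],
)

```text
time: 0.87
tool_pos: [0.5008, 0.1015, 0.1374]
ee_rot: [3.14, -0.0, 1.571]
wrist_force: [-0.9, -1.7, -0.8]
width: 0.0438
```

step_arm(
  plan=[
    [[0,15,0,0,0],[0,30,0,0,0],[0,42,0,0,0],[0,50,0,0,0],[0,56,0,0,0],[0,60,0,0,0],[0,64,0,0,0]],
  ],
)

```text
time: 1.45
tool_pos: [0.5001, 0.1638, 0.1357]
ee_rot: [-3.142, 0.001, 1.57]
wrist_force: [-0.2, -0.2, 0.5]
width: 0.0009
```

step_arm(
  plan=[
    [[0,4,0,0,0],[0,8,0,0,0],[0,8,0,0,0],[0,8,0,0,0]],
  ],
)

```text
time: 1.78
tool_pos: [0.5001, 0.172, 0.1355]
ee_rot: [3.141, -0.0, 1.571]
wrist_force: [-0.5, -0.2, -0.2]
width: 0.0007
```

Run:
```python
from h import *
f,K,A,p=snap('side','side1.png'); print(robot.get_obs()['wrist_force'])
f2,*_=snap('wrist','wr1.png')
c=cv2.resize(f[90:240,90:290,::-1],(800,600),interpolation=cv2.INTER_CUBIC)
cv2.imwrite('pics/c2.png',c)
```

```text
[-0.25386461 -0.24264582 -1.02477574]
```

View pics/c2.png

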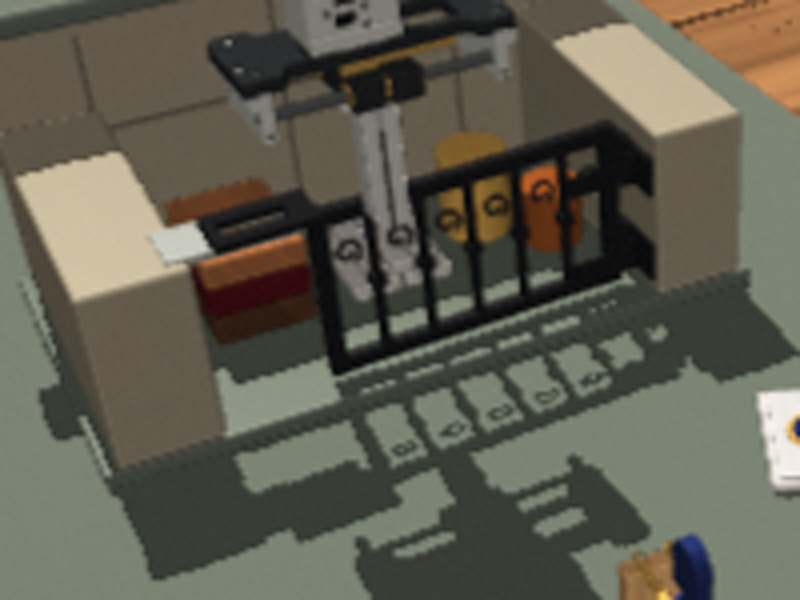

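The gate is nearly shut, with the hasp over the keeper at crop ≈(255,222). I'll keep pushing gently until it meets the stop.

step_arm(
  plan=[
    [[0,3,0,0,0],[0,6,0,0,0],[0,6,0,0,0]],
  ],
)

```text
time: 2.13
tool_pos: [0.5, 0.1785, 0.1355]
ee_rot: [3.141, -0.0, 1.571]
wrist_force: [-0.4, 0.4, 0.1]
width: 0.0002
```

step_arm(
  plan=[
    [[0,2,0,0,0],[0,4,0,0,0],[0,4,0,0,0]],
  ],
)

```text
time: 2.38
tool_pos: [0.5, 0.1799, 0.1356]
ee_rot: [-3.141, 0.005, 1.57]
wrist_force: [-0.6, -5.8, 0.7]
width: 0.0003
```

The stop has been reached (5.8 N). I'll hold briefly, back off, rise, and look from above.

step_arm(
  plan=[
    [[0,4,0,0,0],[0,4,0,0,0],[0,-15,0,0,0],[0,-40,0,0,0],[-20,-40,40,0,0],[-40,-40,80,0,0],[-60,-35,115,0,50],[-60,-35,115,0,50]],
  ],
)

```text
time: 3.05
tool_pos: [0.4406, 0.1482, 0.259]
ee_rot: [3.129, -0.004, 1.572]
wrist_force: [0.2, 0.6, 0.8]
width: 0.0108
```

Run:
```python
from h import *
f,K,A,p=snap('wrist','wr2.png'); np.savez('wr2.npz',K=K,A=A,p=p); print(robot.get_obs()['tool_pos'])
u=proj(K,A,p,(0.415,0.192,.158)); print(u)
x,y=max(0,int(u[0])-80),max(0,int(u[1])-60)
print(x,y,f.shape); cv2.imwrite('pics/c3.png',cv2.resize(f[y:y+120,x:x+160,::-1],(800,600),interpolation=cv2.INTER_CUBIC))
```

```text
[0.44101634 0.14810704 0.25696563]
[232.56919248 154.02684471]
152 94 (384, 512, 3)
```

View pics/c3.png

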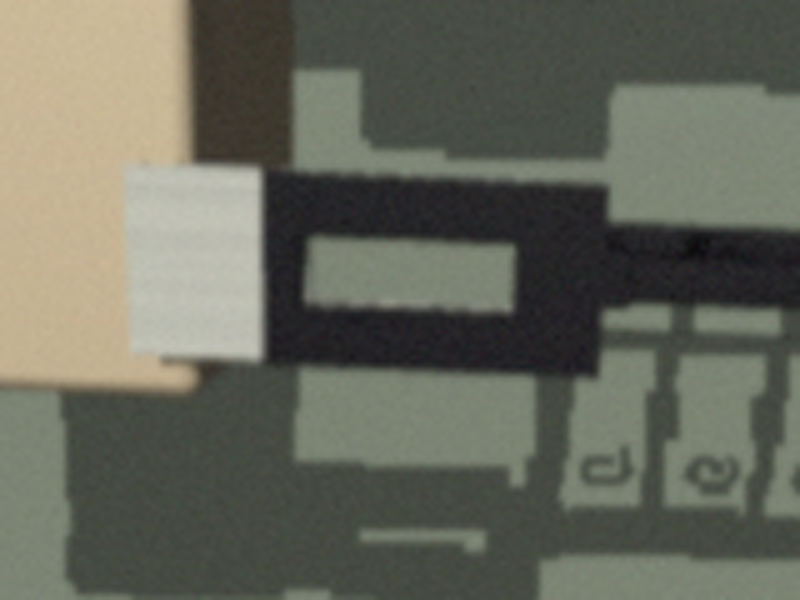

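The gate is shut and the slots are in line (hasp slot centre in crop ≈(410,275), i.e. image px (234,149)). Next I'll view the rack, standing slightly off in +x so the crossbars show.

Run:
```python
from h import *
z=np.load('wr2.npz');W=[z[k] for k in 'KAp']
q=[onz(*W,(152+a/5,94+b/5),.158) for a,b in [(306,236),(304,306),(517,244),(515,314)]]
q=np.array(q); print(q.round(4).tolist(), q.mean(0)); d=(q[2]+q[3]-q[0]-q[1]); print(np.arctan2(d[1],d[0]),np.hypot(*d[:2])/2)
```

```text
[[0.3954, 0.2051, 0.158], [0.3944, 0.1908, 0.158], [0.4388, 0.2036, 0.158], [0.4384, 0.1891, 0.158]] [0.41674498 0.19714293 0.158     ]
-0.036885064727915196 0.04373647544874632
```

step_arm(
  plan=[
    [[10,-40,0,-0.06,60],[20,-80,0,-0.137,60],[30,-120,0,-0.137,60],[40,-160,0,-0.137,60],[50,-200,0,-0.137,60],[60,-240,0,-0.137,60],[70,-280,0,-0.137,60],[80,-320,0,-0.137,60]],
  ],
)

```text
time: 3.77
tool_pos: [0.5201, -0.1749, 0.2485]
ee_rot: [-3.14, -0.001, 1.434]
wrist_force: [2.3, 0.3, 0.7]
width: 0.0563
```

step_arm(
  plan=[
    [[10,-40,0,0,60],[20,-80,0,0,60],[30,-120,0,0,60],[40,-150,0,0,60],[50,-170,0,0,60],[50,-170,0,0,60],[50,-170,0,0,60]],
  ],
)

```text
time: 4.35
tool_pos: [0.5699, -0.3438, 0.247]
ee_rot: [-3.138, -0.003, 1.432]
wrist_force: [0.0, -0.2, 0.0]
width: 0.0562
```

Run:
```python
from h import *
f,K,A,p=snap('wrist','wr3.png'); np.savez('wr3.npz',K=K,A=A,p=p); o=robot.get_obs(); print(o['tool_pos'],o['ee_rot'])
us=[proj(K,A,p,(*q,.12)) for q in [(.508,-.202),(.498,-.272),(.489,-.339)]]; print(us)
x,y=max(0,int(us[1][0])-100),max(0,int(us[1][1])-95)
print(x,y); cv2.imwrite('pics/c4.png',cv2.resize(f[y:y+150,x:x+200,::-1],(800,600),interpolation=cv2.INTER_CUBIC))
```

```text
[ 0.56990996 -0.34268937  0.24818988] [-3.13872554e+00 -2.23706656e-03  1.43370203e+00]
[array([181.98115338,  66.65082889]), array([186.48403579, 135.46084257]), array([190.76684853, 193.64222929])]
86 40
```

View pics/c4.png

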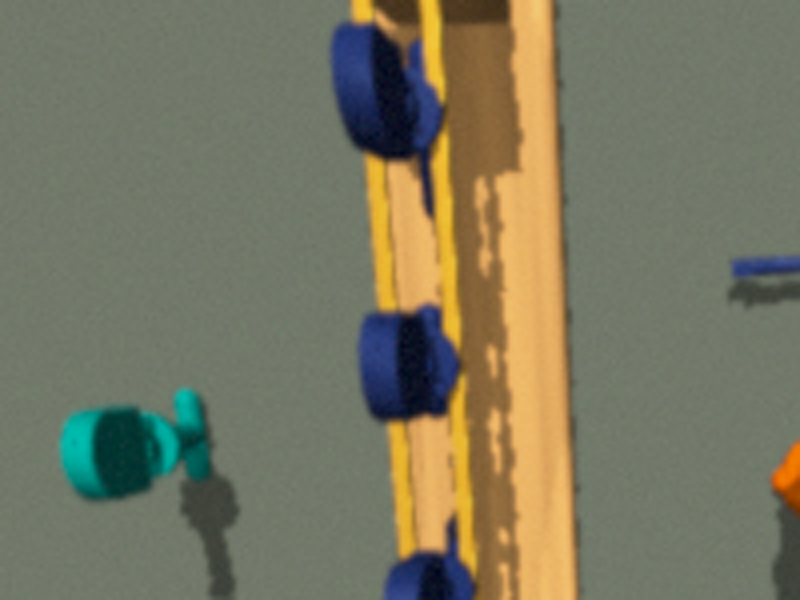

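Toggle 1 (top) has a long bar and toggle 2 has a short shank with its bar right at the collar. Toggle 3 (bottom) looks like A, so I'll check it in the same frame.

Run:
```python
import cv2
f=cv2.imread('pics/wr3.png'); cv2.imwrite('pics/c5.png',cv2.resize(f[155:245,130:250],(800,600),interpolation=cv2.INTER_CUBIC))
```

```text
(no output)
```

View pics/c5.png

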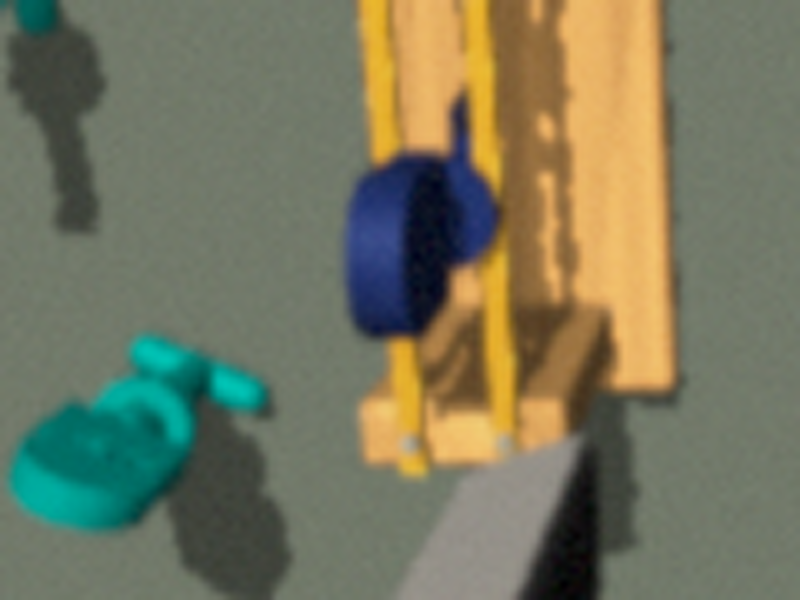

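Run:
```python
from h import *
z=np.load('wr3.npz');W=[z[k] for k in 'KAp']
c4=lambda u:((u-[86,40])*4).round(); c5=lambda u:((u-[130,155])*6.667).round()
# collar centres (z .095 top): crop measurements; gap lines from strips at z .09
# strips: outer edges measured in c5: left strip outer (362,0),(400,440) right strip inner/outer (490,0),(515,440)
for a,b in [((377,0),(412,470)),((477,0),(505,440)),((398,100),(424,440))]:
    P,Q=[onz(*W,(130+u/6.667,155+v/6.667),.09) for u,v in (a,b)]; print('strip',P.round(4),Q.round(4),np.arctan2(*(P-Q)[1::-1]))
# thumb top centres z .139 guess: t3 c5 (380,245) ; t2 c4 (383,365); t1 c4 (357,85)
T={3:onz(*W,(130+392/6.667,155+245/6.667),.137),2:onz(*W,(86+390/4,40+365/4),.137),1:onz(*W,(86+362/4,40+87/4),.137)}
d=(T[1]-T[3])[:2]; print(T,d,np.hypot(*d)); d/=np.hypot(*d); print('ang',np.arctan2(d[1],d[0]))
for k in T:
    c=c5 if k==3 else c4
    t=T[k][:2]
    print(k,'collar',c(proj(*W,(*t,.095))))
    for L,s in ((36,28),(54,28),(36,8)):
        zz=.09-s/1e3-.005; print('  ',L,s,[c(proj(*W,(*(t+g*d*L/2e3),zz))).tolist() for g in (1,-1)])
```

```text
strip [ 0.4849 -0.296   0.09  ] [ 0.4723 -0.3899  0.09  ] 1.4367606891216438
strip [ 0.5036 -0.2985  0.09  ] [ 0.4921 -0.3861  0.09  ] 1.4407908321448588
strip [ 0.485  -0.3152  0.09  ] [ 0.476  -0.3839  0.09  ] 1.4407634098784556
{3: array([ 0.49238424, -0.3325776 ,  0.137     ]), 2: array([ 0.50040784, -0.26705531,  0.137     ]), 1: array([ 0.50764309, -0.20052326,  0.137     ])} [0.01525885 0.13205434] 0.13293299847555026
ang 1.4557567321727096
3 collar [448. 189.]
   36 28 [[482.0, 63.0], [495.0, 231.0]]
   54 28 [[479.0, 20.0], [498.0, 271.0]]
   36 8 [[461.0, 79.0], [476.0, 255.0]]
2 collar [428. 360.]
   36 28 [[451.0, 300.0], [460.0, 410.0]]
   54 28 [[449.0, 271.0], [462.0, 437.0]]
   36 8 [[437.0, 299.0], [446.0, 415.0]]
1 collar [406. 118.]
   36 28 [[432.0, 78.0], [442.0, 200.0]]
   54 28 [[430.0, 47.0], [444.0, 230.0]]
   36 8 [[416.0, 63.0], [427.0, 193.0]]
```

The hypotheses fit: toggle 3 is A, the end one at about (0.489, -0.338), with strip yaw 1.439. I'll move above it and refine from straight overhead.

step_arm(
  plan=[
    [[-40,5,0,0,60],[-81,5,-20,0,60],[-81,5,-50,0.005,60],[-81,5,-50,0.005,60],[-81,5,-50,0.005,60]],
  ],
)

```text
time: 4.82
tool_pos: [0.488, -0.3358, 0.1988]
ee_rot: [-3.138, -0.003, 1.44]
wrist_force: [0.4, 0.2, 0.3]
width: 0.0564
```

Run:
```python
from h import *
f,K,A,p=snap('wrist','wr4.png'); np.savez('wr4.npz',K=K,A=A,p=p); o=robot.get_obs(); print(o['tool_pos'],o['ee_rot'])
u=proj(K,A,p,(.489,-.338,.12)); print(u)
x,y=max(0,int(u[0])-60),max(0,int(u[1])-50)
g=cv2.resize(f[y:y+90,x:x+120,::-1],(800,600),interpolation=cv2.INTER_CUBIC)
print(x,y); cv2.imwrite('pics/c6.png',g)
```

```text
[ 0.48950255 -0.3368655   0.20113408] [ 3.14099887e+00 -3.48390256e-04  1.44015297e+00]
[259.79002635 202.15978816]
199 152
```

View pics/c6.png

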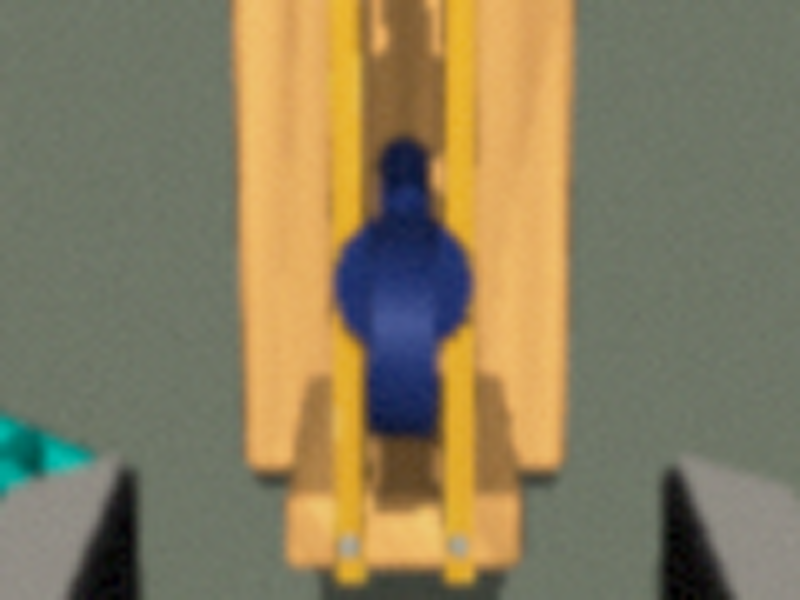

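Run:
```python
from h import *
z=np.load('wr4.npz');W=[z[k] for k in 'KAp']
c=lambda u:((u-[199,152])*6.667).round()
P=onz(*W,(199+403.5/6.667,152+287/6.667),.095); print(P)
t=np.array([np.cos(1.44),np.sin(1.44)])
for L,s in ((36,28),(54,28),(36,8)): print(L,s,c(proj(*W,(*(P[:2]+t*L/2e3),.085-s/1e3))))
print('top ctr',c(proj(*W,(*P[:2],.139))), 'TCP px',c(proj(*W,robot.get_obs()['tool_pos'])), 'finger mid expected; gap ctr', onz(*W,(199+(347+459)/2/6.667,152+300/6.667),.09))
```

```text
[ 0.48879503 -0.33745497  0.095     ]
36 28 [404. 136.]
54 28 [404.  87.]
36 8 [404. 158.]
top ctr [403. 370.] TCP px [409. 545.] finger mid expected; gap ctr [ 0.48824112 -0.3410682   0.09      ]
```

Bar tip seen at row 138 against a prediction of 136 for A (87 for B, 158 for C), so this is toggle A. It sits right below the TCP, so I'll descend and grip.

step_arm(
  plan=[
    [[0,0,-35,0,50],[0,0,-70,0,50],[0,0,-90,0,50],[0,0,-95,0,50],[0,0,-95,0,0],[0,0,-95,0,0],[0,0,-95,0,0],[0,0,-95,0,0]],
  ],
)

```text
time: 5.53
tool_pos: [0.4906, -0.339, 0.1085]
ee_rot: [3.137, 0.003, 1.439]
wrist_force: [0.2, -0.0, -0.9]
width: 0.0242
```

step_arm(
  plan=[
    [[0,0,0,0,0],[0,0,0,0,0],[0,0,0,0,0]],
  ],
)

```text
time: 5.78
tool_pos: [0.4895, -0.3385, 0.1068]
ee_rot: [3.14, 0.001, 1.439]
wrist_force: [0.0, -0.4, 3.1]
width: 0.0101
```

Toggle A is gripped (10.1 mm). I'll lift it, then carry it towards the slot with the turn of -1.477.

step_arm(
  plan=[
    [[0,0,30,0,0],[0,0,70,0,0],[0,0,110,0,0],[0,0,150,0,0],[-10,40,150,-0.12,0],[-20,80,150,-0.24,0],[-30,120,150,-0.36,0],[-40,160,150,-0.48,0]],
  ],
)

```text
time: 6.45
tool_pos: [0.4483, -0.1767, 0.2555]
ee_rot: [3.141, -0.0, 0.952]
wrist_force: [1.0, 0.4, -0.2]
width: 0.01
```

step_arm(
  plan=[
    [[-10,40,0,-0.12,0],[-20,80,0,-0.24,0],[-30,120,0,-0.36,0],[-40,160,0,-0.48,0],[-50,200,0,-0.6,0],[-60,240,0,-0.72,0],[-70,280,0,-0.84,0],[-80,320,0,-0.96,0]],
  ],
)

```text
time: 7.12
tool_pos: [0.379, 0.1026, 0.2556]
ee_rot: [-3.142, -0.001, 0.098]
wrist_force: [0.9, 0.2, -0.0]
width: 0.0099
```

step_arm(
  plan=[
    [[-5,30,0,-0.037,0],[-9,50,0,-0.037,0],[-9,55,0,-0.037,0],[-9,55,0,-0.037,0],[-9,55,0,-0.037,0],[-9,55,0,-0.037,0]],
  ],
)

```text
time: 7.62
tool_pos: [0.3712, 0.1551, 0.2554]
ee_rot: [3.141, 0.0, 0.065]
wrist_force: [0.3, -0.6, -0.7]
width: 0.0096
```

Run:
```python
from h import *
f,K,A,p=snap('wrist','wr5.png'); np.savez('wr5.npz',K=K,A=A,p=p); o=robot.get_obs(); print(o['tool_pos'],o['ee_rot'],o['width'],o['joint_positions'])
u=proj(K,A,p,(.4167,.197,.158)); print(u)
cv2.imwrite('pics/c7.png',cv2.resize(f[60:300,100:420,::-1],(800,600),interpolation=cv2.INTER_CUBIC))
```

```text
[0.37127723 0.1550082  0.25543089] [3.14098965e+00 1.68612821e-04 6.43129446e-02] 0.009864603601268842 [ 2.54847332e-01 -2.49920994e-01  1.58577102e+00 -5.76024719e-04
  1.80602235e+00  1.76119649e+00]
[219.93016549 150.4198021 ]
```

View pics/c7.png

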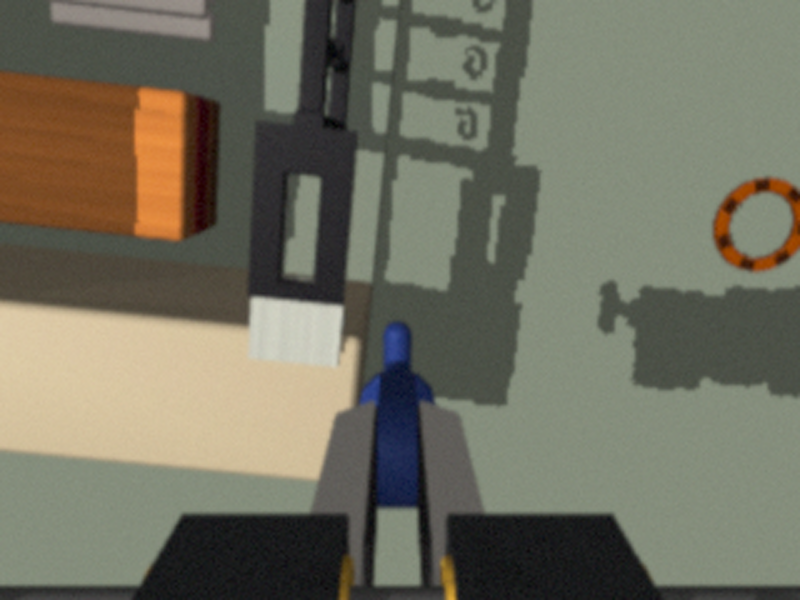

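Run:
```python
from h import *
z=np.load('wr5.npz');W=[z[k] for k in 'KAp']
f=lambda a,b:(100+a/2.5,60+b/2.5)
q=np.array([onz(*W,f(*c),.158) for c in [(288,173),(322,176),(280,277),(315,282)]]); print(q.round(4).tolist(),q.mean(0)); d=q[0]+q[1]-q[2]-q[3]; print(np.arctan2(d[1],d[0]),np.hypot(*d[:2])/2)
o=robot.get_obs(); T=o['tool_pos']; y=o['ee_rot'][2]
tip=onz(*W,f(397,322),T[2]-.049); r=tip-T; print('tip in tool xy',r[0]*np.cos(y)+r[1]*np.sin(y),-r[0]*np.sin(y)+r[1]*np.cos(y),T)
c=onz(*W,f(397,372),T[2]-.011); print('collar far edge',(c-T)[:2])
```

```text
[[0.4376, 0.2023, 0.158], [0.4373, 0.1886, 0.158], [0.395, 0.2047, 0.158], [0.3938, 0.19, 0.158]] [0.41589904 0.19641976 0.158     ]
-0.04380162790774404 0.04309427242478291
tip in tool xy 0.01985054058376729 -0.0008802864401216122 [0.37127723 0.1550082  0.25543089]
collar far edge [1.41382733e-02 7.86199102e-05]
```

The two looks at the slot agree to within 1 mm: (0.4163, 0.1968), yaw -0.04. The toggle sits about 1.8 mm ahead of the TCP along the bar. I'll position above the slot and lower partway.

step_arm(
  plan=[
    [[20,20,0,-0.05,0],[43,42,0,-0.104,0],[43,42,0,-0.104,0],[43,42,0,-0.104,0],[43,42,-20,-0.104,0],[43,42,-30,-0.104,0],[43,42,-30,-0.104,0]],
  ],
)

```text
time: 8.25
tool_pos: [0.4122, 0.1966, 0.2229]
ee_rot: [3.139, 0.005, -0.039]
wrist_force: [-0.9, 1.6, -1.1]
width: 0.0099
```

Run:
```python
from h import *
f,K,A,p=snap('wrist','wr6.png'); np.savez('wr6.npz',K=K,A=A,p=p); o=robot.get_obs(); print(o['tool_pos'],o['ee_rot'],o['wrist_force'])
t=o['tool_pos']; print(proj(K,A,p,(t[0]+.0198,t[1],t[2]-.049)), proj(K,A,p,(.4163+.022,.1968,.158)))
g=snap('side')[0]
cv2.imwrite('pics/c8.png',np.hstack([cv2.resize(f[120:240,200:320,::-1],(400,400),interpolation=cv2.INTER_CUBIC),cv2.resize(g[90:190,110:210,::-1],(400,400),interpolation=cv2.INTER_CUBIC)]))
```

```text
[0.41276828 0.19694883 0.22428257] [ 3.14019677e+00  2.94757995e-03 -3.86663035e-02] [-0.51995893  1.03320894  0.15064085]
[256.38425279 188.54655749] [256.40268232 177.90153001]
```

View pics/c8.png

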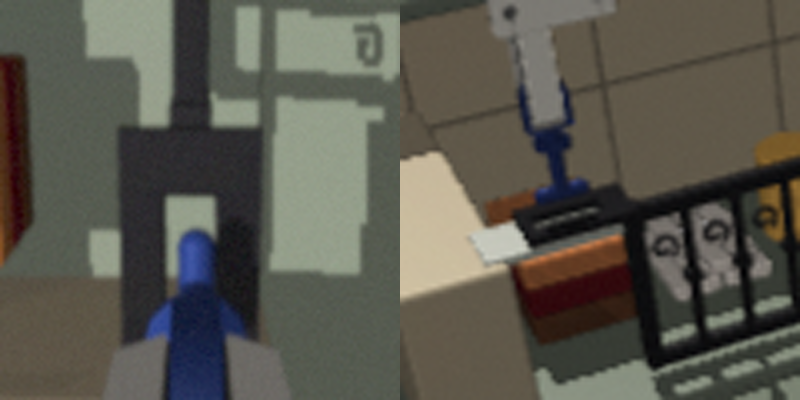

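Wrist view: slot columns centre at crop 191 and the bar at 197, so the bar is about 1.5 mm too far in -y. It is also about 1 mm short in x. I'll correct both and lower slowly.

step_arm(
  plan=[
    [[1,1.5,0,0,0],[1,1.5,0,0,0],[1,1.5,-6,0,0],[1,1.5,-10,0,0],[1,1.5,-14,0,0],[1,1.5,-18,0,0],[1,1.5,-18,0,0]],
  ],
)

```text
time: 8.93
tool_pos: [0.4143, 0.1995, 0.2061]
ee_rot: [3.141, 0.002, -0.038]
wrist_force: [-0.3, -0.5, -1.1]
width: 0.0099
```

step_arm(
  plan=[
    [[0,0,-4,0,0],[0,0,-8,0,0],[0,0,-12,0,0],[0,0,-12,0,0]],
  ],
)

```text
time: 9.27
tool_pos: [0.4144, 0.1995, 0.1943]
ee_rot: [3.141, 0.002, -0.038]
wrist_force: [-0.4, -0.1, -0.9]
width: 0.0102
```

step_arm(
  plan=[
    [[0,0,-4,0,0],[0,0,-8,0,0],[0,0,-12,0,0],[0,0,-14,0,0],[0,0,-14,0,0]],
  ],
)

```text
time: 9.68
tool_pos: [0.4146, 0.1995, 0.1807]
ee_rot: [3.141, 0.001, -0.038]
wrist_force: [-1.2, -0.8, -0.8]
width: 0.0098
```

The bar is now below the keeper with no contact. I'll lower 3 mm more, then make the quarter turn about the toggle's own axis.

step_arm(
  plan=[
    [[0,0,-3,0,0],[0,0,-3,0,0],[0,0,-3,0.11,0],[0.1,-0.4,-3,0.22,0],[0.2,-0.6,-3,0.33,0],[0.3,-0.8,-3,0.44,0],[0.4,-0.9,-3,0.55,0],[0.5,-1.1,-3,0.66,0]],
  ],
)

```text
time: 10.35
tool_pos: [0.4155, 0.1986, 0.1787]
ee_rot: [3.141, -0.0, 0.628]
wrist_force: [-0.1, 0.5, 0.5]
width: 0.0098
```

step_arm(
  plan=[
    [[0.1,-0.2,0,0.11,0],[0.2,-0.3,0,0.22,0],[0.4,-0.4,0,0.33,0],[0.6,-0.6,0,0.44,0],[0.8,-0.7,0,0.55,0],[0.9,-0.8,0,0.66,0],[1,-0.9,0,0.77,0],[1,-0.9,0,0.88,0]],
  ],
)

```text
time: 11.02
tool_pos: [0.4166, 0.1976, 0.1787]
ee_rot: [3.141, -0.0, 1.508]
wrist_force: [0.1, -0.6, -0.2]
width: 0.0097
```

step_arm(
  plan=[
    [[0,0,0,0.03,0],[0,0,0,0.03,0]],
  ],
)

```text
time: 11.18
tool_pos: [0.4166, 0.1977, 0.1787]
ee_rot: [3.141, -0.0, 1.533]
wrist_force: [0.2, 0.2, -0.5]
width: 0.0098
```

step_arm(
  plan=[
    [[0,0,-2,0,0],[0,0,-4,0,0],[0,0,-4,0,0]],
  ],
)

```text
time: 11.43
tool_pos: [0.4166, 0.1977, 0.1747]
ee_rot: [3.141, -0.0, 1.532]
wrist_force: [-0.8, -0.2, 1.3]
width: 0.01
```

step_arm(
  plan=[
    [[0,0,-1,0,0],[0,0,-1.5,0,0],[0,0,-1.5,0,0]],
  ],
)

```text
time: 11.68
tool_pos: [0.4166, 0.1977, 0.1747]
ee_rot: [3.14, -0.001, 1.532]
wrist_force: [-1.8, -0.8, 6.7]
width: 0.0098
```

The collar rests on the hasp (6.7 N). I'll relieve the load, open and rise.

step_arm(
  plan=[
    [[0,0,1.5,0,0],[0,0,1.5,0,45],[0,0,1.5,0,45],[0,0,1.5,0,45],[0,0,1.5,0,45],[0,0,1.5,0,45],[0,0,20,0,45],[0,0,60,0,45]],
  ],
)

```text
time: 12.35
tool_pos: [0.4134, 0.1966, 0.2275]
ee_rot: [-3.129, 0.005, 1.532]
wrist_force: [0.7, -0.9, 1.1]
width: 0.0421
```

step_arm(
  plan=[
    [[0,-20,20,0,45],[0,-40,30,0,45],[0,-40,30,0,45],[0,-40,30,0,45]],
  ],
)

```text
time: 12.68
tool_pos: [0.4168, 0.1575, 0.2635]
ee_rot: [3.14, -0.001, 1.531]
wrist_force: [-0.6, -0.1, -0.5]
width: 0.0421
```

Run:
```python
from h import *
f,K,A,p=snap('wrist','wr7.png'); np.savez('wr7.npz',K=K,A=A,p=p); o=robot.get_obs(); print(o['tool_pos'],o['wrist_force'],o['time'])
u=proj(K,A,p,(.4163,.1968,.163)); print(u)
x,y=max(0,int(u[0])-60),max(0,int(u[1])-60); print(x,y)
g=snap('side','side7.png')[0]
r=lambda a,w,h:cv2.resize(a[:,:,::-1],(w,h),interpolation=cv2.INTER_CUBIC)
cv2.imwrite('pics/c9.png',np.hstack([r(f[y:y+120,x:x+120],400,400),np.vstack([r(g[100:200,110:210],400,400)])]))
```

```text
[0.41631308 0.15782097 0.2623889 ] [-0.31220146 -0.85239492 -0.21945998] 12.7333
[256.20959699 158.11497922]
196 98
```

View pics/c9.png

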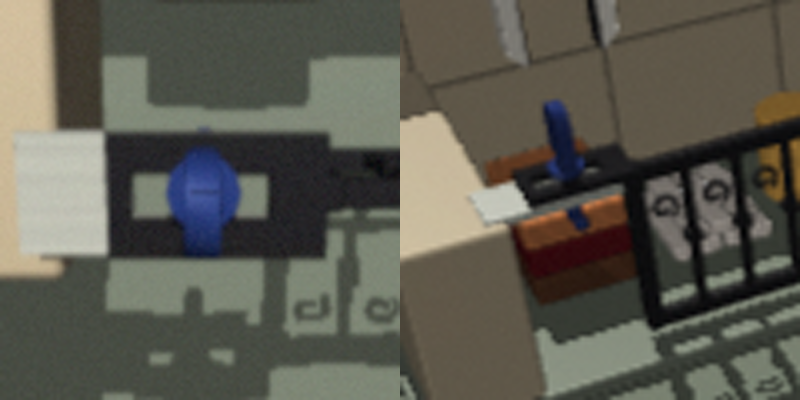

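Toggle A's collar (crop centre ≈(203,193)) is flat on the hasp. Its thumb-piece and bar lie across the slot, with the bar end visible under the keeper in the side view. I'll check the rest by frame difference, then hand in.

Run:
```python
from h import *
a,b=[cv2.imread('pics/side%d.png'%i).astype(int) for i in (0,7)]
for n,(x0,y0,x1,y1) in dict(ring=(190,238,220,264),lid=(278,185,312,215),drivers=(308,215,372,268),tog1=(255,222,272,255),tog2=(270,245,286,278),tog3=(287,270,303,308)).items():
    d=abs(a-b)[y0:y1,x0:x1].max(2); print(n,d.mean().round(1),(d>60).mean().round(3))
robot.close_job()
```

```text
ring 36.3 0.326
lid 2.2 0.0
drivers 2.9 0.007
tog1 21.0 0.137
tog2 40.3 0.341
tog3 119.0 0.868
the job is handed in; nothing more can be done
```

Run:
```python
import cv2,numpy as np
for i in (0,7):
    h=cv2.imread(f'pics/side{i}.png'); b,g,r=[h[...,k].astype(int) for k in range(3)]
    for n,m,(x0,y0,x1,y1) in [('blue',(b>g+35)&(b>r+35),(240,215,320,320)),('ring',(r>g+40),(180,230,232,272))]:
        s=m[y0:y1,x0:x1].astype(np.uint8); c=cv2.connectedComponentsWithStats(s)
        print(i,n,[(c[3][k].round(1)+[x0,y0]).tolist()+[int(c[2][k,4])] for k in range(1,c[0]) if c[2][k,4]>15])
    print(h[300:340:13,230].tolist(),h[251,195:213:6].tolist())
```

```text
0 blue [[314.8, 243.1, 17]]
0 ring [[211.5, 245.7, 29], [212.4, 254.5, 21], [194.8, 255.9, 20], [203.6, 258.7, 24]]
[[155, 166, 46], [73, 80, 21], [56, 62, 43], [52, 60, 56]] [[34, 45, 64], [87, 100, 93], [112, 129, 120]]
7 blue [[263.1, 227.2, 32], [259.7, 242.0, 18], [314.8, 243.1, 17], [278.2, 250.2, 36], [274.6, 265.6, 22], [314.9, 263.5, 17]]
7 ring [[207.6, 243.2, 17]]
[[93, 101, 27], [74, 79, 21], [55, 62, 42], [49, 56, 53]] [[31, 42, 60], [51, 59, 54], [53, 60, 56]]
```

The gate is shut and locked with toggle A, the 36 mm crossbar with the long shank, and the job is handed in. It took about 13 s of robot time, and the hand-in gives no verdict.

**What I did:** I pushed the gate onto its stop, where the force rose to 5.8 N. I picked the toggle by comparing the observed crossbar tip with the three possible sizes. I then lowered it through both slots without contact, turned it about 1.57 rad, set its collar on the hasp (6.7 N) and let go.

**Last checks:**
- **Lock:** the last wrist and side pictures show the gate shut and the toggle upright, centred in the slot with its collar on the hasp. The crossbar lies across the slots underneath, and the gripper was clear.
- **Lid and screwdrivers:** the before-and-after side pictures show no change.
- **Toggles b and c:** blue patches still appear at their measured rack places, side pixels (263, 235) and (278, 259).
- **Dial ring:** my frame-difference check failed here. The picture changed, and sampled pixels are darker, which fits a shadow of the arm. The color test then found only part of the ring, so I could not confirm its position. The arm never went near it at bench height.
- **Toggle spots:** the picture also changed around b and c, and I put that down to shadow too.

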